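Crank the decorating stand up to the pointer and stow its handle

ROBOT

A 6-joint arm with a two-finger parallel gripper is mounted at the origin on the work surface; the furniture and walls round the work are solid. World frame = base frame: x ahead of the robot, y to its left, z up, the work surface at z = 0. Lengths are in m, angles in rad, forces in N, time in s.
With the tool pointing down it reaches from about 0.35 to 0.975 m from the base axis. Payload 4.9 kg.
Tool frame: the origin (TCP) lies on the centre line of the jaws, within the pads' length; the fingertips stand ctrl.nose_length ahead of it and the grasp point (between the pads) lies 2 mm behind it (ctrl.nose_length is the distance from the TCP to the fingertips, in m); z points along the fingers, y is the direction in which the jaws open and shut (so a half turn about z gives the same grasp; the last joint's range is limited). The gripper opens to 85 mm and grips with 20 to 120 N. Pads are 22 mm wide; open, the fingers measure 114 mm over their backs; the gripper's body (76 mm by 85 mm) begins 54 mm behind the grasp point. The pads swing forward as they close: fully open they stand 13 mm farther back than shut.
Start: joints at [1.163, 0.053, 1.613, -0, 1.476, -0.119], TCP at [0.178, 0.599, 0.248] pointing down, gripper open.
Joint ranges: [-3.01, 3.01], [-1.01, 2.22], [0.06, 2.58], [-1.02, 4.17], [0.09, 2.62], [-3.14, 3.14]. Speed limits (rad/s): [2.57, 2.57, 3.14, 3.14, 3.14, 3.14].

INTERFACE

Orientations are given as a rotation vector (axis times angle).
In Python, from station import sensors, get_image, order, ctrl gives the robot as it stands.
- The arm moves only by the tool move_arm, never from a script. Its argument "increments" is a list of rows, each a list of 5 numbers: the shift along the tool's x, y, z in cm, then the turn about the tool's z in degrees, then the finger opening in cm, from 0 to 8.54. In form: [[dx, dy, dz, twist, gripper], ...]. A call has 1 to 5 rows; each row is the pose to reach, as a shift and turn from the pose commanded when the call began, along the tool's axes at that moment; what a row does not reach only later rows make up. A row lasts 1/8 s, in which the tool goes at most 62.5 mm and 10.7 degrees, less where a joint would pass 70% of its speed; a pose out of reach is approached as far as the arm can. A call with a gripper value outside its range is refused whole. The fingers move at their own pace and stop on an object; "newtons" is the grip in N (left out, the last holds). Time passes only in rows, so rows that repeat a pose let the fingers close. It gives the time, the measured TCP pose, the force and the opening at its end, in the units of the state.
- sensors.get_obs(): the state, without advancing time (a new reading comes with each control period).
- get_image(name): name is "side" or "top"; returns a dict with "image" (400x640x3 uint8, red, green, blue), "K" (3x3 intrinsics, pixels), "R" (3x3) and "t" (3): a world point X has camera coordinates R X + t. Camera axes: x right, y down, z forward; pixel columns grow to the right and rows downward; lengths in m; the calibration is good to about 2 mm. A picture is of the moment at which its call begins. There is no depth.
- order.finish_job(): hands the job in, once; it reports no verdict.
The state is a dict: "t": time; "q": joint angles; "dq": joint speeds; "effort": joint torques, N m; "tool_pos": TCP position; "tool_rot": TCP orientation; "contact_force": force on the tool from outside, world axes, zero at the start; "wrist_torque": the same for the moment, N m; "opening": finger opening in m.
Only numpy, scipy, OpenCV 4.12 (cv2) and the standard library are available. Lean on these libraries where they do the work, as an engineer would, in place of code of your own. Each camera call takes 0.05 s, during which the arm holds its last target.

TASK

Bring the rim of the cup on the decorating stand level with the tip of the red pointer: swing the crank's folded handle fully out (upright), then use it to crank clockwise, seen from above, which lifts the cup. When rim and pointer are level, fold the handle fully back down onto the crank and let go. The cup must stay standing on its platform, and leave the pointer's setting and everything else on the table as they are.

Things in the scene. Friction and masses are not known exactly. Their poses are not given: they have to be found in the camera images.
- crank_axis (a point): Point on the vertical crank shaft of the grey and green decorating stand (fixed to the table, base 285 x 160 mm), at the height of the handle's fold hinge, 125 mm above the table. It stands on a square green gear housing (96 x 92 mm, its aluminium cover ends 79 mm above the table). This point does not move; its axes are those of the stand: z up, x from the crank to the lift platform, whose axis is 150 mm away along x.
- handle_hinge (a point): The fold hinge of the crank handle, at the end of the steel crank arm (14 mm wide bar, top 14 mm below the hinge axis; the fork at its end is 21 mm wide and rises 3 mm over the hinge axis). It lies 60 mm from the crank shaft at the same height as crank_axis and goes round it as the crank turns. The y axis of this frame is the horizontal hinge axis (tangent to the circle); it turns with the handle, and -x points from the hinge along the handle to its free end.
- handle_grip (a point): Point on the centre line of the black round handle, 48 mm from the fold hinge. The sleeve is 18 mm in diameter, from 16 to 73 mm from the hinge, and spins freely on its pin. Folded, the handle lies level on top of the arm, pointing from the hinge across the shaft; swung out it stands upright over the hinge. Axes as of handle_hinge (-x towards the free end).
- handle_fold (a joint): Fold angle of the handle, rad: 0 folded down on the arm, 1.57 upright (stop at both). Stiff enough to stay where it is left (takes about 1 N at the grip to move).
- crank (a joint): Crank angle, rad, grows clockwise seen from above; 0 at the start (lower stop), up to 13. One turn lifts the platform by 20 mm (3.18 mm per rad). Turns with about 1.5 N at the handle and stays where it is left.
- platform_top (a point): Centre of the top of the round aluminium lift platform (80 mm diameter), 62 mm above the table at the start; rises with the crank.
- cup_rim (a point): Centre of the rim of the pale unglazed cup (66 mm diameter at the rim, 74 mm high) that stands loose on the platform. This point is 74 mm over the cup's foot; z is the cup's upward axis.
- pointer_tip (a point): Tip of the red pointer on the steel post beside the cup (post 85 mm from the platform's axis, to the stand's y; top of the post 210 mm above the table). It points at the platform's axis and ends 42 mm from it. Its height above the table is different each time, some 14 to 31 mm above the cup's rim at the start. Its clamp holds it; leave it.
- beaker: Grey-green slip beaker, 69 mm diameter, 92 mm high, bystander; origin under its foot.
- bowl: Teal glazed bowl, 68 mm diameter, 47 mm high, bystander; origin under its foot.
- stamp: White waisted clay stamp, 42 mm diameter, 52 mm high, bystander; origin under its foot.
- tile_blue: Test tile with a blue-green glazed half, 55 x 42 x 7 mm, lying flat, bystander; origin under its centre.
- tile_red: Test tile with a red-brown glazed half, 55 x 42 x 7 mm, lying flat, bystander; origin under its centre.
- cutter: Grey ring cutter, 66 mm diameter, 30 mm high, bystander; origin under its centre.
- cup: The same cup; origin under its foot.
Not all that is in view belongs to the job. What is shaped like the cup but blue is not meant.

How it is judged:
On the way, in this order (a step that is already met when the one before it is completed fails the run):
1. the handle is swung out upright before the crank is turned (less than a quarter turn so far) (value of joint handle_fold above 1.3 rad and value of joint crank below 1.57 rad), for 0.1 s.
2. with the handle out, the crank has brought the cup's rim within 4 mm of the pointer's height (value of joint handle_fold above 1 rad and z of cup_rim in the frame of pointer_tip between -0.004 and 0.004 m), for 0.2 s.
At the end, for the whole second after the job is handed in: The cup stands upright (within 0.1 rad) and at rest on the platform, within 20 mm of its centre, its rim within 4 mm of the pointer tip's height; the handle is folded down (fold angle under 0.17 rad) and the crank is at rest (z of cup_rim in the frame of pointer_tip between -0.004 and 0.004 m and value of joint handle_fold below 0.17 rad and velocity of joint crank between -0.05 and 0.05 rad/s and distance between cup_rim and platform_top below 0.083 m and horizontal distance between cup_rim and platform_top below 0.02 m and angle between cup_rim's own z axis and vertical below 0.1 rad and linear speed of cup below 0.02 m/s); the robot touches nothing.
It fails at once if the cup is tipped by more than 0.3 rad (angle between cup_rim's own z axis and vertical above 0.3 rad).
It fails at once if the pointer is moved along its post by more than 3 mm (distance of pointer_tip from where it was at the start of the episode above 0.003 m).
It fails at once if a bystander is moved by more than 20 mm (distance of any of beaker, bowl, stamp, tile_blue, tile_red, cutter from where it was at the start of the episode above 0.02 m).
It also fails if it takes over 72 s, if anything falls off the work surface, if the arm or the gripper's body presses on something with over 40 N, if the wrist force passes 120 N, or if a joint passes its speed limit or range.

## Working session

There is one attempt and no reset: what is moved stays moved. The work goes in short steps, Python scripts to look and compute and a tool call to move; the robot and the scene stay as the last step left them, time stands still between calls to the robot, and variables do not carry over. Pictures are saved under pics/ and viewed, and the job is handed in when it is done.

Besides the shell and the picture viewer there is one more tool, called after "Call:" as a command line: name --pt "numbers of a row" for each row, then --argument value for the rest. move_arm: Moves the arm, as the interface text tells. Its arguments: {"type":"object","properties":{"increments":{"type":"array"},"newtons":{"type":"number"}},"required":["increments"]}

```bash
mkdir -p pics
python3 - <<'E'
from station import sensors,get_image,ctrl
import cv2
o=sensors.get_obs()
print({k:o[k] for k in('t','tool_pos','tool_rot','opening')},ctrl.nose_length)
for n in('side','top'):
    d=get_image(n); cv2.imwrite(f'pics/{n}0.png',d['image'][:,:,::-1]); print(n,d['K'],d['R'],d['t'])
E
```

```text
{'t': 0.0, 'tool_pos': array([0.17775554, 0.59858702, 0.24708889]), 'tool_rot': array([-4.51900247e-01, -3.10840046e+00,  3.02390484e-03]), 'opening': 0.0850754930226972} 0.017
side [[391.57322572   0.         318.64877429]
 [  0.         391.57322572 190.73153121]
 [  0.           0.           1.        ]] [[ 6.23192430e-01  7.82068471e-01  3.17448691e-04]
 [ 3.03452231e-01 -2.41432216e-01 -9.21752260e-01]
 [-7.20796739e-01  5.74525362e-01 -3.87779151e-01]] [-0.25513108 -0.07003762  1.56487335]
top [[389.69685436   0.         314.78871566]
 [  0.         389.69685436 190.91257519]
 [  0.           0.           1.        ]] [[ 0.00495478 -0.99996504 -0.00673558]
 [-0.98143319 -0.00357123 -0.19177107]
 [ 0.19174032  0.0075607  -0.98141657]] [-0.09643888  0.52217695  1.27406835]
```

View pics/side0.png

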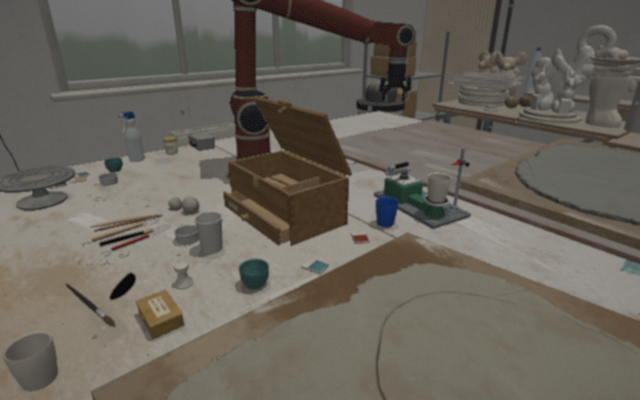

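View pics/top0.png

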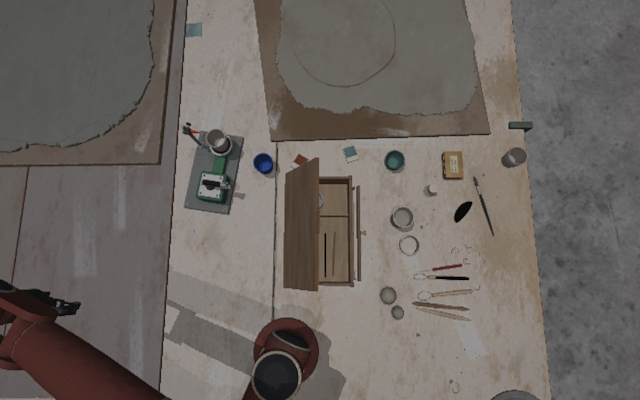

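The stand is at about (213,170) in the top view and (425,195) in the side view. The beaker, bowl and other bystanders are well to the right of it. I'll enlarge the crops next.

Run:
```python
import cv2
a=cv2.imread('pics/side0.png')[140:240,370:480]; cv2.imwrite('pics/sc.png',cv2.resize(a,None,fx=6,fy=6,interpolation=cv2.INTER_CUBIC)[:600])
a=cv2.imread('pics/top0.png')[115:220,175:280]; cv2.imwrite('pics/tc.png',cv2.resize(a,None,fx=5.7,fy=5.7,interpolation=cv2.INTER_CUBIC))
```

```text
(no output)
```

View pics/sc.png

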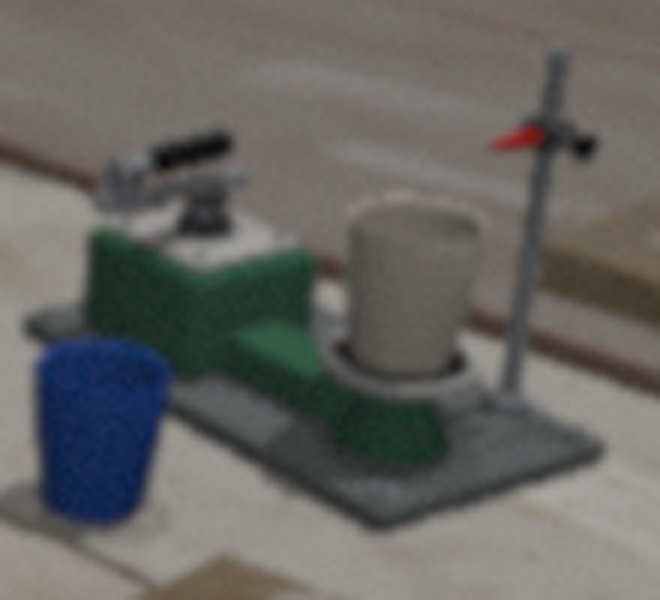

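View pics/tc.png

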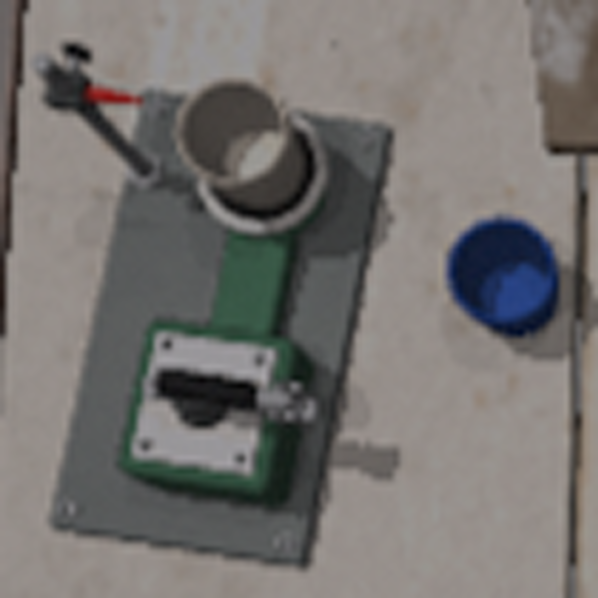

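```bash
cat > h.py <<'E'
import numpy as np
from station import sensors,get_image
import cv2
from scipy.optimize import least_squares
def proj(d,X):
    c=np.atleast_2d(X)@d['R'].T+d['t']; p=c@d['K'].T; return p[:,:2]/p[:,2:]
E
python3 - <<'E'
from h import *
S=get_image('side');T=get_image('top')
t=lambda u,v:(np.array([u,v])+.5)/5.7-.5+[175,115]
s=lambda u,v:(np.array([u,v])+.5)/6-.5+[370,140]
def model(p):
    x,y,yaw,ph,zp=p[:5]
    R=np.array([[np.cos(yaw),-np.sin(yaw)],[np.sin(yaw),np.cos(yaw)]])
    W=lambda a,b,z:np.r_[np.array([x,y])+R@[a,b],z]
    H=lambda r,z:W(r*np.cos(ph),r*np.sin(ph),z)
    out=[('Thc',T,W(0,0,.079),t(206,404)),
     ('Tcup',T,W(.15,0,.136),t(236,134)),
     ('Tpost',T,W(.15,.085,.21),t(48,68)),
     ('Tpostfoot',T,W(.15,.085,.01),t(150,175)),
     ('Ttip',T,W(.15,.042,zp),t(143,100)),
     ('Thend',T,H(60e-3-.073,.125),t(157,383)),
     ('Thsleeve',T,H(60e-3-.016,.125),t(258,392)),
     ('Spost',S,W(.15,.085,.21),s(558,52)),
     ('Spostfoot',S,W(.15,.085,.01),s(510,400)),
     ('Stip',S,W(.15,.042,zp),s(490,148)),
     ('Scup',S,W(.15,0,.136),s(414,223)),
     ('Splat',S,W(.15,0,.062),s(402,362)),
     ('Shend',S,H(60e-3-.073,.125),s(228,143)),
     ('Shsl',S,H(60e-3-.016,.125),s(158,157)),
    ]
    return out
f=lambda p:np.concatenate([proj(c,X)[0]-m for _,c,X,m in model(p)])
r=least_squares(f,[.6,.25,-.15,-1.4,.16],loss='soft_l1')
print(r.x,np.degrees(r.x[2:4]), np.degrees(r.x[2]+r.x[3]))
for (n,_,X,m),e in zip(model(r.x),f(r.x).reshape(-1,2)): print(n,X.round(4),m.round(1),e.round(2))
E
```

```text
[ 0.53618035  0.25583234 -0.15774292 -1.48571151  0.16514378] [ -9.03800366 -85.12499926] -94.16300292281048
Thc [0.5362 0.2558 0.079 ] [210.7 185.5] [-0.8  -0.58]
Tcup [0.6843 0.2323 0.136 ] [216.  138.1] [-1.02 -1.14]
Tpost [0.6977 0.3162 0.21  ] [183.  126.5] [-1.1  -1.61]
Tpostfoot [0.6977 0.3162 0.01  ] [200.9 145.3] [ 0.   -0.46]
Ttip [0.6909 0.2737 0.1651] [199.7 132.1] [ 0.11 -0.17]
Thend [0.5371 0.2688 0.125 ] [202.1 181.8] [-0.06 -0.14]
Thsleeve [0.533  0.2119 0.125 ] [219.9 183.4] [-0.25 -0.41]
Spost [0.6977 0.3162 0.21  ] [462.6 148.2] [-0.07 -0.72]
Spostfoot [0.6977 0.3162 0.01  ] [454.6 206.2] [-1.09  2.2 ]
Stip [0.6909 0.2737 0.1651] [451.2 164.2] [-1.1  -0.08]
Scup [0.6843 0.2323 0.136 ] [438.6 176.8] [ 0.03 -0.91]
Splat [0.6843 0.2323 0.062 ] [436.6 199.9] [-0.9 -1.1]
Shend [0.5371 0.2688 0.125 ] [407.6 163.4] [-0.52  0.73]
Shsl [0.533  0.2119 0.125 ] [395.9 165.8] [-1.44  1.66]
```

```bash
cat >> h.py <<'E'
from scipy.spatial.transform import Rotation as Ro
def rot_yaw(a): # tool down, tool y at world angle a (deg)
    a=np.radians(a); y=np.array([np.cos(a),np.sin(a),0]); z=np.array([0,0,-1.]); return np.c_[np.cross(y,z),y,z]
def yaw_of(R): return np.degrees(np.arctan2(R[1,1],R[0,1]))
def rows(p0,R0,tg,g):
    y0=yaw_of(R0)
    for p,a in tg:
        d=R0.T@(np.array(p)-p0)*100; print([*[round(float(v),2) for v in d],round(float(-(a-y0)),1),g])
def cur():
    o=sensors.get_obs(); return np.array(o['tool_pos']),Ro.from_rotvec(o['tool_rot']).as_matrix()
AX=np.array([.5362,.2558]);YAW=-9.04
E
python3 - <<'E'
from h import *
p,R=cur(); print(yaw_of(R))
rows(p,R,[((.535,.240,.248),-4.2),((.535,.240,.20),-4.2)],4)
E
```

```text
73.45278423887171
[-44.45, -24.22, -0.02, 77.7, 4]
[-44.45, -24.21, 4.78, 77.7, 4]
```

Call:
move_arm --pt "-44.45 -24.2 0 77.7 4" --pt "-44.45 -24.2 0 77.7 4" --pt "-44.45 -24.2 0 77.7 4" --pt "-44.45 -24.2 0 77.7 4" --pt "-44.45 -24.2 0 77.7 4" --newtons 20

```text
t: 0.82
tool_pos: [0.3996, 0.3761, 0.2483]
tool_rot: [1.815, 2.564, 0.001]
contact_force: [1.1, 0.8, 0.3]
opening: 0.0401
```

Run:
```python
from h import *
p,R=cur(); print(yaw_of(R),p)
rows(p,R,[((.535,.240,.248),-4.2),((.535,.240,.20),-4.2)],4)
```

```text
19.39680472341537 [0.399572   0.37608923 0.24826836]
[-17.33, 8.25, 0.03, 23.6, 4]
[-17.33, 8.25, 4.83, 23.6, 4]
```

Call:
move_arm --pt "-17.3 8.25 0 23.6 4" --pt "-17.3 8.25 0 23.6 4" --pt "-17.3 8.25 0 23.6 4" --pt "-17.3 8.25 0 23.6 4" --pt "-17.3 8.25 0 23.6 4"

```text
t: 1.45
tool_pos: [0.5344, 0.2426, 0.248]
tool_rot: [-2.295, -2.144, 0.001]
contact_force: [-1.1, 1.3, -0.5]
opening: 0.0402
```

Run:
```python
from h import *
p,R=cur(); print(yaw_of(R),p)
rows(p,R,[((.535,.240,.248),-4.2),((.535,.240,.18),-4.2)],4)
```

```text
-3.8967131936162156 [0.53443403 0.24263775 0.24796068]
[-0.26, 0.07, -0.0, 0.3, 4]
[-0.26, 0.08, 6.8, 0.3, 4]
```

Call:
move_arm --pt "-0.25 0.05 4.4 0.3 4" --pt "-0.25 0.05 8.7 0.3 4" --pt "-0.25 0.05 8.7 0.3 4"

```text
t: 1.82
tool_pos: [0.531, 0.2407, 0.1569]
tool_rot: [-2.295, -2.139, 0.013]
contact_force: [-0.3, 0.8, -0.0]
opening: 0.04
```

```bash
cat >> h.py <<'E'
def snap(k):
    for n,(r0,r1,c0,c1) in dict(side=(130,230,360,480),top=(105,205,170,290)).items():
        d=get_image(n); cv2.imwrite(f'pics/{n}{k}.png',cv2.resize(d['image'][r0:r1,c0:c1,::-1],None,fx=6,fy=6,interpolation=cv2.INTER_CUBIC))
E
python3 - <<'E'
from h import *
p,R=cur(); print(yaw_of(R),p); snap(1)
E
```

```text
-4.0223633795216545 [0.53101744 0.24071816 0.15688237]
```

View pics/side1.png

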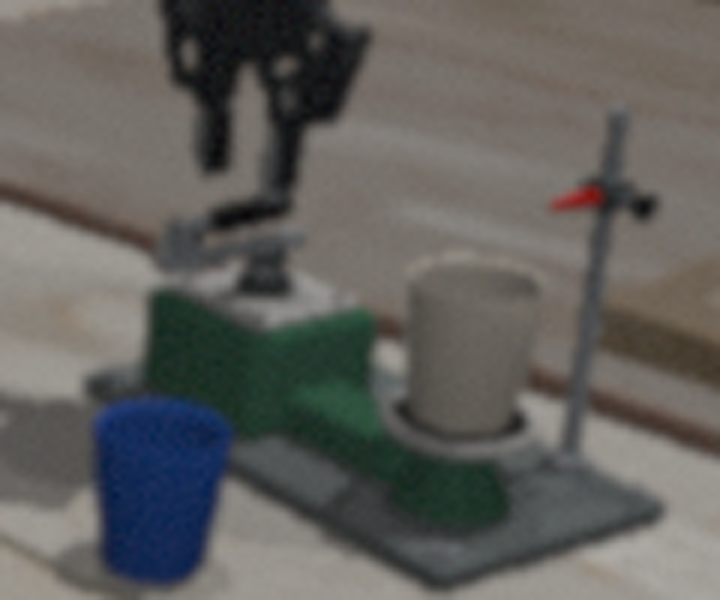

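View pics/top1.png

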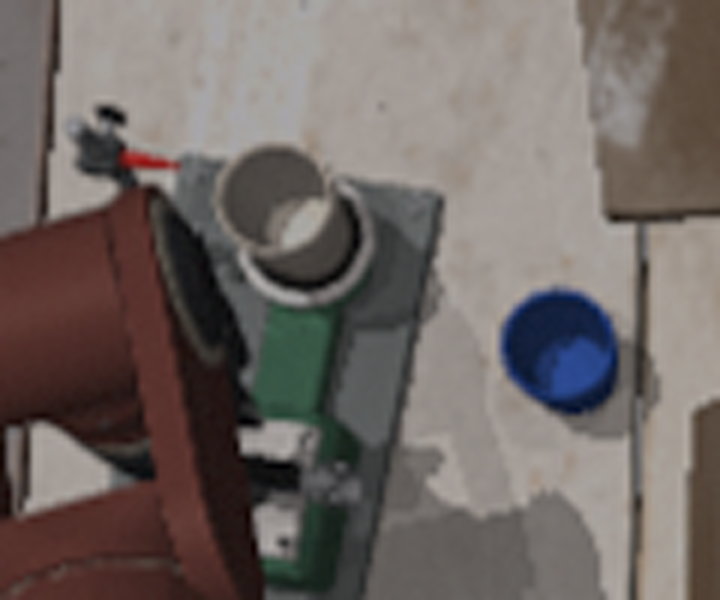

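Run:
```python
from h import *
p,R=cur(); print(p)
d=get_image('side')
w=lambda X:((proj(d,X)-[360,130]+.5)*6-.5).round()
for s in(-1,1):
  for x in (-.011,.011): print(s,x,w(p+R@[x,s*.02,.017]))
a=np.radians(-94.2); H=lambda r,z:np.r_[AX+r*np.array([np.cos(a),np.sin(a)]),z]
print([w(H(r,.125)) for r in(-.013,.016,.044,.06)])
rows(p,R,[((.535,.240,.16),-4.2),((.535,.240,.126),-4.2)],4)
```

```text
[0.53458206 0.24138251 0.16232932]
-1 -0.011 [[210. 175.]]
-1 0.011 [[239. 168.]]
1 -0.011 [[264. 194.]]
1 0.011 [[293. 187.]]
[array([[285., 207.]]), array([[247., 217.]]), array([[209., 227.]]), array([[187., 233.]])]
[-0.14, 0.05, 0.23, 0.1, 4]
[-0.14, 0.05, 3.63, 0.1, 4]
```

Call:
move_arm --pt "-0.1 0.05 2 0.1 4" --pt "-0.1 0.05 3.6 0.1 4" --pt "-0.1 0.05 3.6 0.1 4" --pt "-0.1 0.05 3.6 0.1 4"

```text
t: 2.48
tool_pos: [0.5354, 0.2391, 0.1252]
tool_rot: [-2.303, -2.137, 0.0]
contact_force: [-0.7, -0.5, 0.4]
opening: 0.0397
```

Call:
move_arm --pt "0 0 0 0 2.5" --pt "0 0 0 0 2.2" --pt "0 0 0 0 1.9" --pt "0 0 0 0 1.9"

```text
t: 2.98
tool_pos: [0.5347, 0.2393, 0.1251]
tool_rot: [-2.302, -2.137, 0.002]
contact_force: [-3.5, 0.7, 1.0]
opening: 0.0192
```

Run:
```python
from h import *
p,R=cur(); print(p,yaw_of(R)); snap(2)
```

```text
[0.53468315 0.23933866 0.12511432] -4.258439404988013
```

View pics/side2.png

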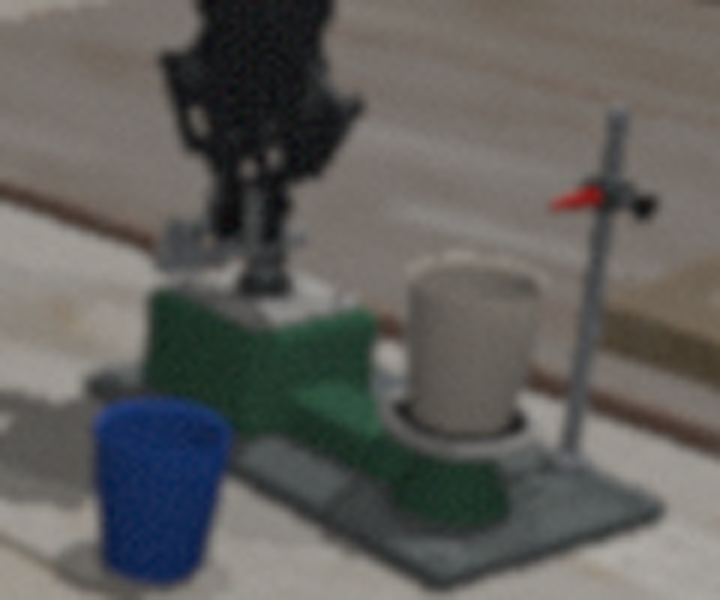

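Call:
move_arm --pt "0 -0.1 0 0 1.4" --pt "0 -0.1 0 0 1.4" --pt "0 -0.1 0 0 1.4" --newtons 25

```text
t: 3.45
tool_pos: [0.5342, 0.2394, 0.1251]
tool_rot: [-2.302, -2.137, 0.0]
contact_force: [-2.7, 2.3, -0.9]
opening: 0.0177
```

Call:
move_arm --pt "-0.07 0 -0.76 0 1.4" --pt "-0.26 0 -1.49 0 1.4" --pt "-0.58 0 -2.18 0 1.4" --pt "-1.02 0 -2.8 0 1.4" --pt "-1.02 0 -2.8 0 1.4"

```text
t: 4.08
tool_pos: [0.5326, 0.2283, 0.1533]
tool_rot: [-2.302, -2.136, 0.005]
contact_force: [-7.1, -0.9, -3.0]
opening: 0.0175
```

Run:
```python
from h import *
p,R=cur(); print(p,yaw_of(R)); snap(3)
```

```text
[0.53255279 0.22825624 0.15334392] -4.289936217231121
```

View pics/side3.png

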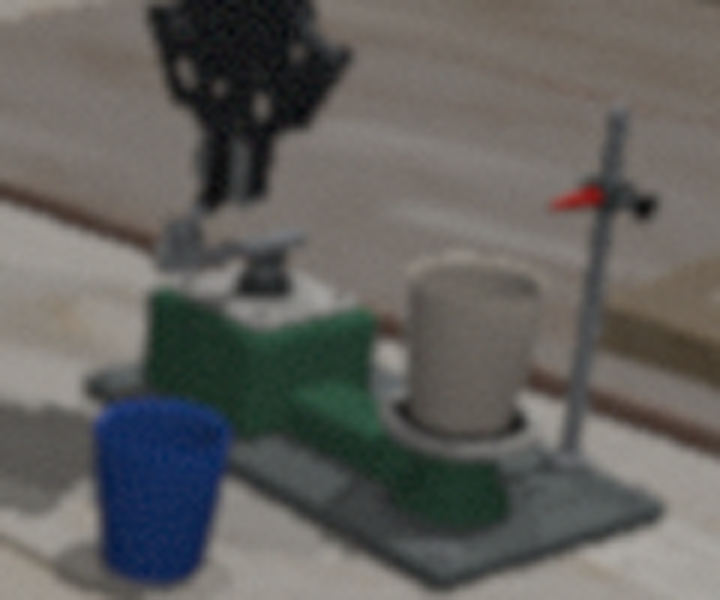

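Call:
move_arm --pt "-0.53 -0.2 -0.53 0 1.4" --pt "-1.16 -0.2 -0.97 0 1.4" --pt "-1.84 -0.2 -1.29 0 1.4" --pt "-2.57 -0.2 -1.48 0 1.4" --pt "-2.57 -0.2 -1.48 0 1.4"

```text
t: 4.8
tool_pos: [0.5294, 0.2034, 0.1689]
tool_rot: [-2.301, -2.137, -0.0]
contact_force: [-4.4, 3.3, -2.3]
opening: 0.0176
```

Run:
```python
from h import *
p,R=cur(); print(p,yaw_of(R)); snap(4)
```

```text
[0.52936299 0.20344853 0.16890486] -4.247838504148312
```

View pics/side4.png

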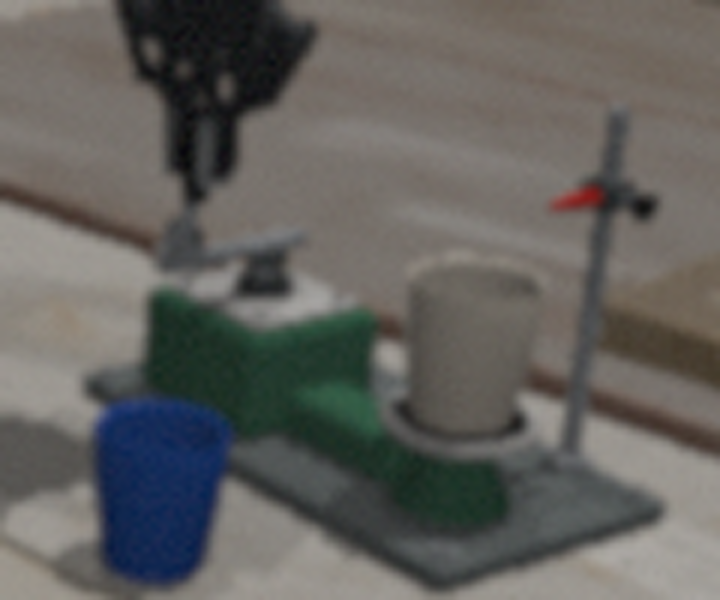

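Call:
move_arm --pt "-0.4 -0.1 -0.05 0 1.4" --pt "-0.8 -0.1 -0.07 0 1.4" --pt "-1.0 -0.1 -0.07 0 1.4" --pt "-1.0 -0.1 -0.07 0 1.4"

```text
t: 5.4
tool_pos: [0.5283, 0.1946, 0.1703]
tool_rot: [-2.301, -2.138, -0.005]
contact_force: [-4.5, 5.5, -1.7]
opening: 0.0171
```

Run:
```python
from h import *
p,R=cur(); print(p,yaw_of(R)); snap(5)
```

```text
[0.52831486 0.1945697  0.17033295] -4.208920750857588
```

View pics/side5.png

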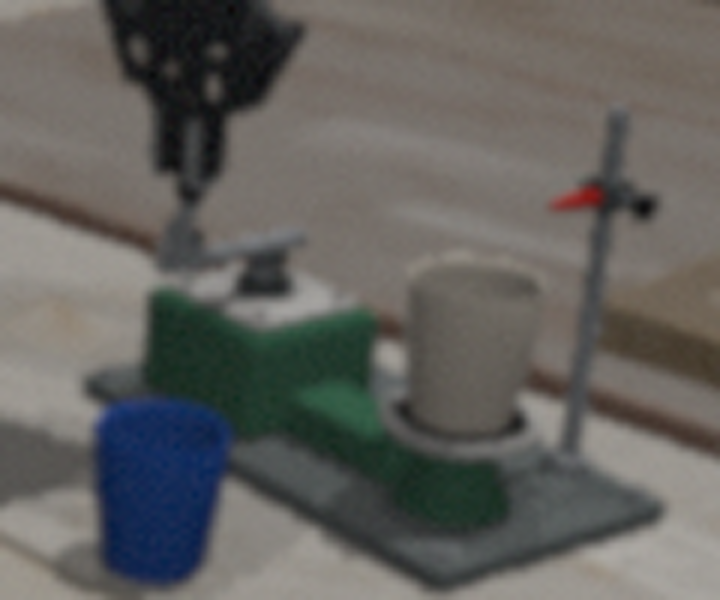

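View pics/top5.png

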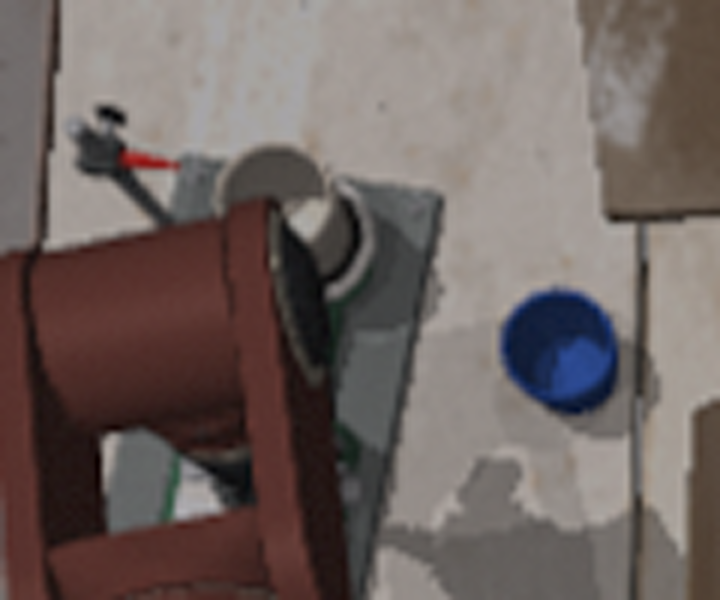

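Call:
move_arm --pt "-0.2 -0.1 0 0 1.4" --pt "-0.4 -0.2 0 0 1.4" --pt "-0.4 -0.2 0 0 1.4"

```text
t: 5.88
tool_pos: [0.5274, 0.1907, 0.1706]
tool_rot: [2.3, 2.137, 0.01]
contact_force: [0.9, 5.5, -3.7]
opening: 0.0175
```

Call:
move_arm --pt "-0.2 0 0 0 1.4" --pt "-0.4 0 0.0 0 1.4" --pt "-0.5 0 0 0 1.4" --pt "-0.5 0 0 0 1.4"

```text
t: 6.38
tool_pos: [0.5271, 0.1869, 0.1705]
tool_rot: [-2.301, -2.138, -0.014]
contact_force: [0.9, 10.0, -6.0]
opening: 0.0173
```

Run:
```python
from h import *
p,R=cur(); print(p,yaw_of(R),sensors.get_obs()['contact_force']); snap(6)
```

```text
[0.52710953 0.18692307 0.17053364] -4.2061701188823255 [ 0.90439779 10.01935351 -6.04635073]
```

View pics/side6.png

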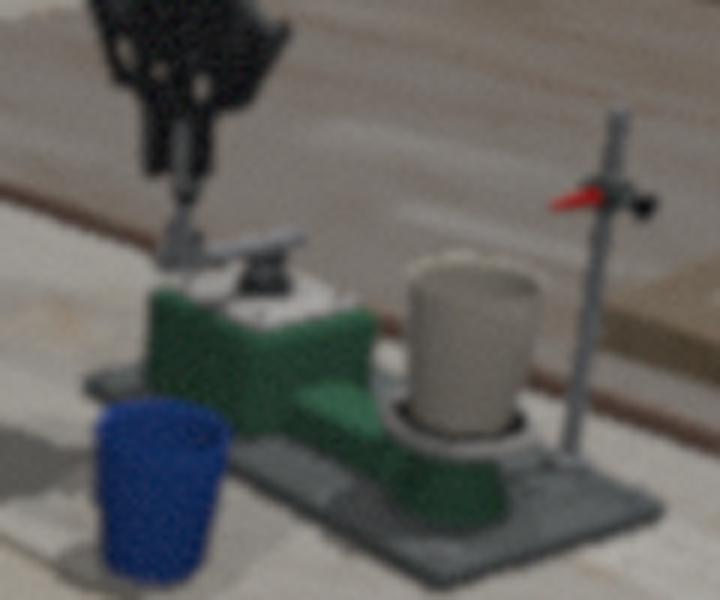

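```bash
cat >> h.py <<'E'
def arc(C,r,a0,step,n,z,g,yaws=None):
    p,R=cur(); y0=yaw_of(R)
    rows(p,R,[((C[0]+r*np.cos(np.radians(a0+step*i)),C[1]+r*np.sin(np.radians(a0+step*i)),z),y0) for i in range(1,n+1)],g)
E
python3 - <<'E'
from h import *
arc((.534,.250),.06,-96,-15,5,.1705,1.4)
E
```

```text
[0.6, -1.51, -0.0, -0.0, 1.4]
[1.24, -2.94, -0.01, -0.0, 1.4]
[2.23, -4.15, -0.01, -0.0, 1.4]
[3.5, -5.06, -0.0, -0.0, 1.4]
[4.97, -5.62, 0.0, -0.0, 1.4]
```

Call:
move_arm --pt "0.6 -1.5 0 0 1.4" --pt "1.25 -2.9 0 0 1.4" --pt "2.25 -4.15 0 0 1.4" --pt "2.25 -4.15 0 0 1.4"

```text
t: 6.98
tool_pos: [0.4865, 0.2123, 0.1706]
tool_rot: [2.3, 2.138, 0.011]
contact_force: [5.2, 5.3, -3.6]
opening: 0.0172
```

Run:
```python
from h import *
p,R=cur(); print(p,yaw_of(R),sensors.get_obs()['contact_force']); snap(7)
```

```text
[0.48653549 0.21227965 0.17056016] -4.182964610209286 [ 5.16310174  5.3267424  -3.59053206]
```

View pics/side7.png

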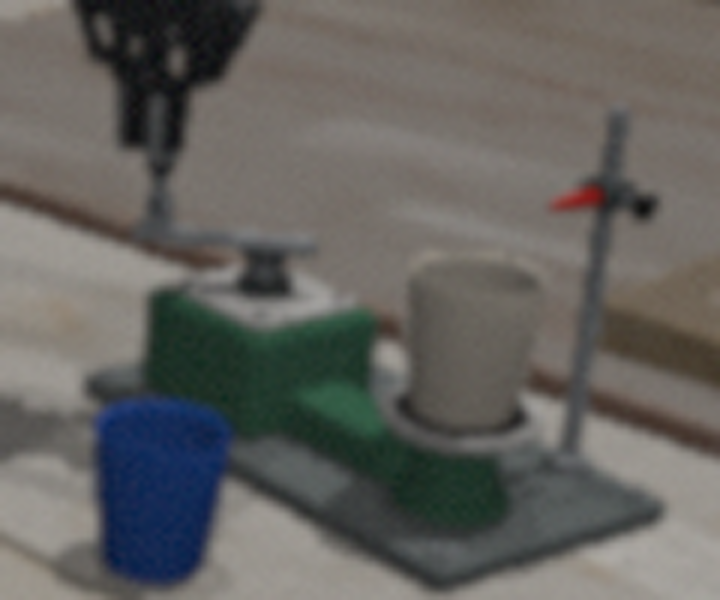

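Run:
```python
from h import *
arc((.534,.250),.059,-141,-16,5,.1705,1.4)
```

```text
[1.44, -0.81, 0.01, -0.0, 1.4]
[2.99, -1.36, 0.01, -0.0, 1.4]
[4.63, -1.45, 0.01, -0.0, 1.4]
[6.23, -1.08, 0.02, -0.0, 1.4]
[7.67, -0.29, 0.03, -0.0, 1.4]
```

Call:
move_arm --pt "1.45 -0.8 0 0 1.4" --pt "3.0 -1.35 0 0 1.4" --pt "4.65 -1.45 0 0 1.4" --pt "6.25 -1.1 0 0 1.4" --pt "7.65 -0.3 0 0 1.4"

```text
t: 7.7
tool_pos: [0.49, 0.2864, 0.1705]
tool_rot: [2.297, 2.133, 0.002]
contact_force: [8.0, -8.3, 1.9]
opening: 0.0174
```

Run:
```python
from h import *
p,R=cur(); d=p[:2]-[.534,.25]; print(p,np.degrees(np.arctan2(*d[::-1])),np.hypot(*d),sensors.get_obs()['contact_force']); 
arc((.534,.250),.059,139,-16,5,.1705,1.4)
```

```text
[0.49000083 0.28638876 0.17049647] 140.40813844470935 0.057097011372297043 [ 7.96125602 -8.30805839  1.86075464]
[1.39, 1.09, 0.0, -0.0, 1.4]
[2.19, 2.52, 0.01, -0.0, 1.4]
[2.57, 4.12, 0.01, -0.0, 1.4]
[2.49, 5.76, 0.02, -0.0, 1.4]
[1.96, 7.31, 0.04, -0.0, 1.4]
```

Run:
```python
from h import *
arc((.536,.248),.058,139,-16,5,.1705,1.4)
```

```text
[1.13, 1.36, 0.0, -0.0, 1.4]
[1.92, 2.77, 0.01, -0.0, 1.4]
[2.29, 4.34, 0.02, -0.0, 1.4]
[2.21, 5.95, 0.03, -0.0, 1.4]
[1.69, 7.48, 0.04, -0.0, 1.4]
```

Call:
move_arm --pt "1.15 1.35 0 0 1.4" --pt "1.9 2.75 0 0 1.4" --pt "2.3 4.35 0 0 1.4" --pt "2.2 5.95 0 0 1.4" --pt "1.7 7.5 0 0 1.4"

```text
t: 8.32
tool_pos: [0.5644, 0.2999, 0.1704]
tool_rot: [-2.3, -2.138, -0.002]
contact_force: [-2.4, 0.6, 5.7]
opening: 0.0173
```

Run:
```python
from h import *
p,R=cur(); d=p[:2]-[.536,.248]; print(p,np.degrees(np.arctan2(*d[::-1])),np.hypot(*d),sensors.get_obs()['contact_force']); 
arc((.536,.248),.058,60,-16,5,.1705,1.4)
snap(8)
```

```text
[0.56442924 0.29990243 0.1703982 ] 61.28854543223853 0.05917841023759165 [-2.40844819  0.56496946  5.69369321]
[-1.06, 1.41, -0.01, -0.0, 1.4]
[-2.29, 2.45, -0.01, -0.0, 1.4]
[-3.77, 3.11, -0.02, -0.0, 1.4]
[-5.37, 3.34, -0.02, -0.0, 1.4]
[-6.96, 3.12, -0.02, -0.0, 1.4]
```

View pics/side8.png

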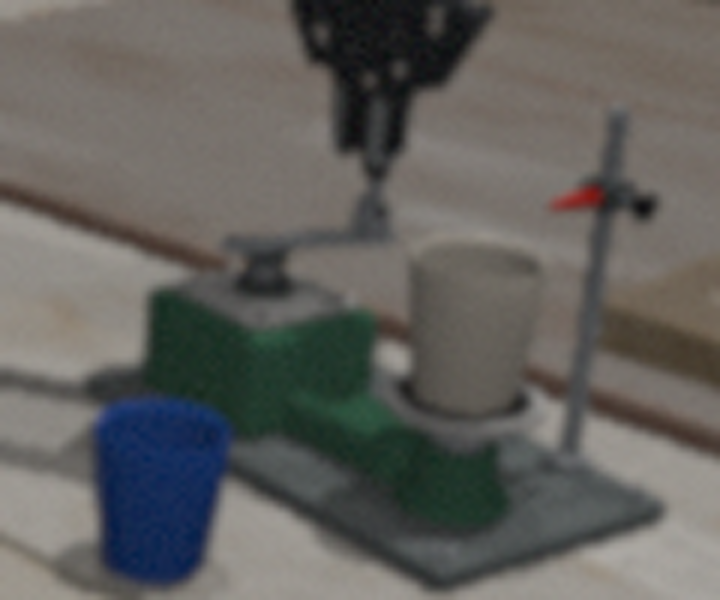

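Call:
move_arm --pt "-1.05 1.4 0 0 1.4" --pt "-2.3 2.45 0 0 1.4" --pt "-3.75 3.1 0 0 1.4" --pt "-5.35 3.35 0 0 1.4" --pt "-6.95 3.1 0 0 1.4"

```text
t: 9.05
tool_pos: [0.5921, 0.2267, 0.1705]
tool_rot: [2.3, 2.135, 0.008]
contact_force: [3.7, 0.9, 3.8]
opening: 0.017
```

Run:
```python
from h import *
p,R=cur(); d=p[:2]-[.536,.249]; print(p,np.degrees(np.arctan2(*d[::-1])),np.hypot(*d),sensors.get_obs()['contact_force']); 
arc((.536,.249),.058,-20,-16,5,.1705,1.4)
```

```text
[0.59214038 0.22670658 0.17047478] -21.658088777644778 0.06040479100014277 [3.70250855 0.91573374 3.83132071]
[-1.24, -0.83, -0.01, -0.0, 1.4]
[-2.49, -1.86, -0.02, -0.0, 1.4]
[-3.39, -3.2, -0.03, -0.0, 1.4]
[-3.9, -4.73, -0.04, -0.0, 1.4]
[-3.96, -6.34, -0.05, -0.0, 1.4]
```

Call:
move_arm --pt "-1.25 -0.75 0 0 1.4" --pt "-2.5 -1.8 0 0 1.4" --pt "-3.45 -3.15 0 0 1.4" --pt "-3.95 -4.7 0 0 1.4" --pt "-4.0 -6.3 0 0 1.4"

```text
t: 9.68
tool_pos: [0.5249, 0.1895, 0.1705]
tool_rot: [2.299, 2.133, -0.001]
contact_force: [1.0, -4.2, 7.3]
opening: 0.0171
```

Run:
```python
from h import *
C=(.537,.249)
p,R=cur(); d=p[:2]-C; print(p,np.degrees(np.arctan2(*d[::-1])),np.hypot(*d),sensors.get_obs()['contact_force']); 
snap(9)
arc(C,.058,np.degrees(np.arctan2(*d[::-1])),-16,5,.1705,1.4)
```

```text
[0.52494419 0.18947373 0.17045681] -101.44920392288554 0.06073482741842404 [ 1.00493253 -4.18234089  7.31401062]
[0.66, -1.36, -0.01, -0.0, 1.4]
[1.5, -2.74, -0.01, -0.0, 1.4]
[2.68, -3.84, -0.02, -0.0, 1.4]
[4.12, -4.57, -0.03, -0.0, 1.4]
[5.71, -4.87, -0.03, -0.0, 1.4]
```

View pics/side9.png

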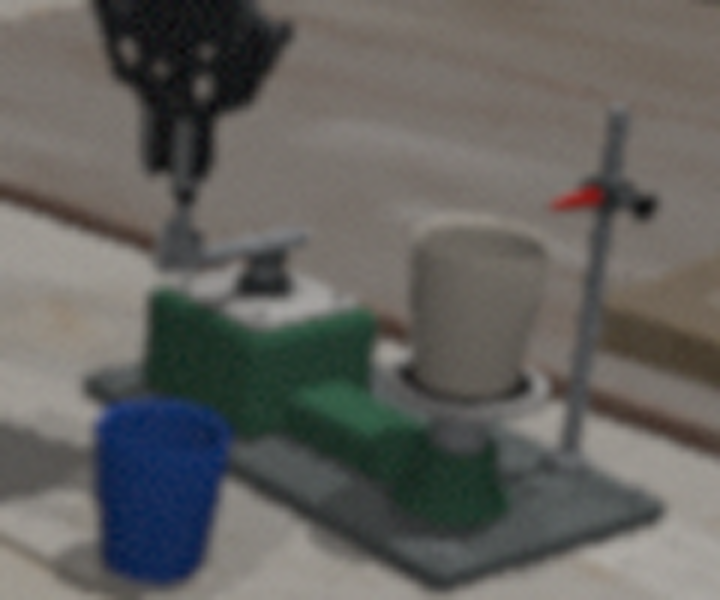

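```bash
cat >> h.py <<'E'
def zoom(k,C,yaw,zr,zt,c0=415,r0=150,f=8):
    d=get_image('side'); im=np.clip(d['image'][r0:r0+65,c0:c0+65,::-1].astype(float)*1.4,0,255).astype(np.uint8)
    a=cv2.resize(im,None,fx=f,fy=f,interpolation=cv2.INTER_CUBIC); b=a.copy()
    yaw=np.radians(yaw); ex=np.array([np.cos(yaw),np.sin(yaw)]);ey=np.array([-ex[1],ex[0]])
    th=np.linspace(0,2*np.pi,60); c=np.array(C)+.15*ex
    px=lambda X:((proj(d,X)-[c0,r0]+.5)*f-.5)
    ring=np.array([np.r_[c+.033*np.array([np.cos(t),np.sin(t)]),zr] for t in th])
    cv2.polylines(b,[px(ring).astype(np.int32)],True,(0,255,255),1)
    ring=np.array([np.r_[c+.04*np.array([np.cos(t),np.sin(t)]),zr-.074] for t in th])
    cv2.polylines(b,[px(ring).astype(np.int32)],True,(255,255,0),1)
    t=px(np.r_[c+.042*ey,zt])[0].astype(int); cv2.circle(b,tuple(int(v) for v in t),3,(0,255,0),-1)
    q=[px(np.r_[c+.085*ey,z])[0].astype(int) for z in(.01,.21)]
    cv2.line(b,tuple(map(int,q[0])),tuple(map(int,q[1])),(0,255,0),1)
    cv2.imwrite(f'pics/z{k}.png',a);cv2.imwrite(f'pics/zo{k}.png',b)
E
python3 - <<'E'
from h import *
zoom(1,AX,YAW,.156,.165)
E
```

View pics/z1.png

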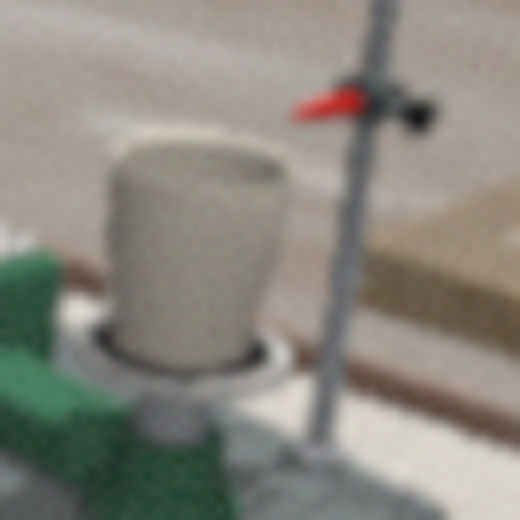

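View pics/zo1.png

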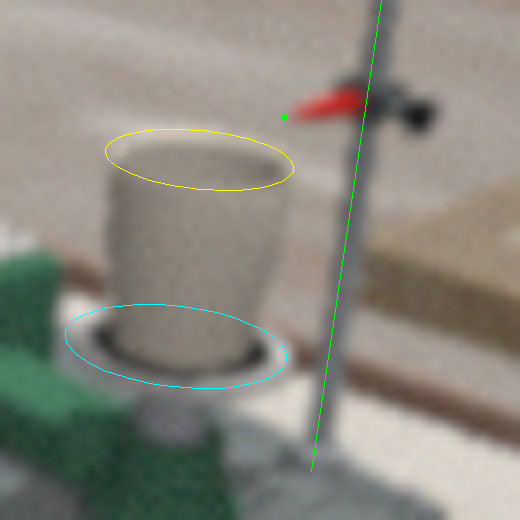

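Call:
move_arm --pt "0.65 -1.4 0 0 1.4" --pt "1.5 -2.75 0 0 1.4" --pt "2.7 -3.85 0 0 1.4" --pt "4.1 -4.6 0 0 1.4" --pt "5.7 -4.85 0 0 1.4"

```text
t: 10.45
tool_pos: [0.4776, 0.2521, 0.17]
tool_rot: [-2.3, -2.135, 0.008]
contact_force: [-6.3, -1.3, 11.6]
opening: 0.0173
```

Run:
```python
from h import *
C=(.537,.249)
p,R=cur(); d=p[:2]-C; print(p,np.degrees(np.arctan2(*d[::-1])),np.hypot(*d),sensors.get_obs()['contact_force']); 
arc(C,.0575,np.degrees(np.arctan2(*d[::-1])),-16,5,.1705,1.4)
```

```text
[0.47755315 0.2520617  0.16996636] 177.0516954643244 0.05952564112447111 [-6.29406219 -1.27449575 11.59846724]
[1.59, 0.39, -0.06, -0.0, 1.4]
[3.07, 1.01, -0.06, -0.0, 1.4]
[4.32, 2.01, -0.07, -0.0, 1.4]
[5.24, 3.31, -0.08, -0.0, 1.4]
[5.77, 4.82, -0.09, -0.0, 1.4]
```

Call:
move_arm --pt "1.6 0.3 -0.1 0 1.4" --pt "3.15 0.9 -0.2 0 1.4" --pt "4.4 1.9 -0.2 0 1.4" --pt "5.35 3.25 -0.2 0 1.4" --pt "5.8 4.4 -0.2 0 1.4"

```text
t: 11.08
tool_pos: [0.528, 0.307, 0.17]
tool_rot: [-2.301, -2.138, 0.003]
contact_force: [-2.1, -0.8, 0.3]
opening: 0.0173
```

Call:
move_arm --pt "0 0 0 0 1.4"

```text
t: 11.2
tool_pos: [0.5289, 0.3069, 0.1701]
tool_rot: [-2.302, -2.137, -0.002]
contact_force: [0.5, 4.5, -2.2]
opening: 0.0173
```

Run:
```python
from h import *
C=(.537,.249)
p,R=cur(); d=p[:2]-C; print(p,np.degrees(np.arctan2(*d[::-1])),np.hypot(*d),sensors.get_obs()['contact_force']); 
zoom(2,AX,YAW,.165,.165)
snap(10)
```

```text
[0.52892147 0.30692073 0.17009606] 97.94014200807506 0.0584813998636107 [ 0.52548297  4.45310623 -2.18002049]
```

View pics/z2.png

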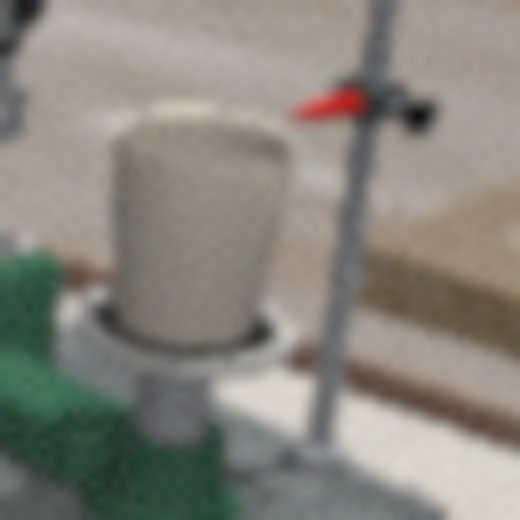

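View pics/zo2.png

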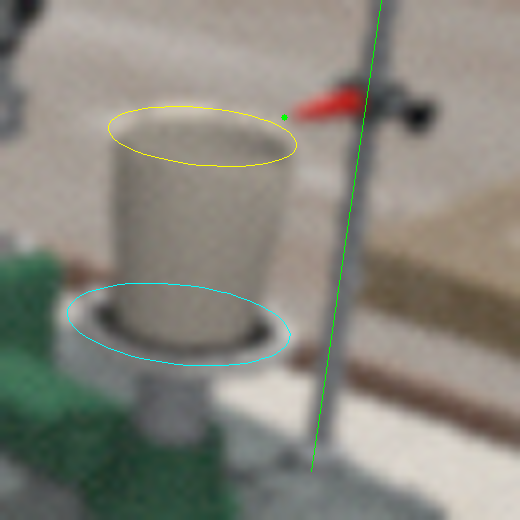

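View pics/side10.png

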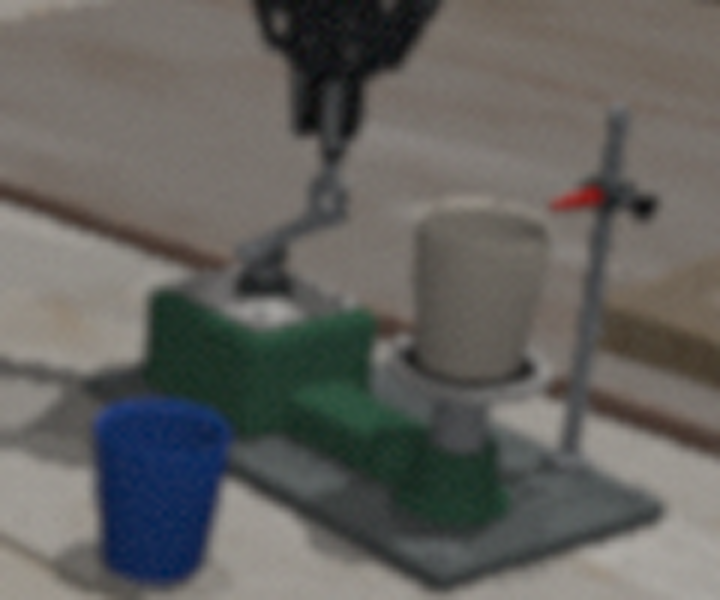

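View pics/top10.png

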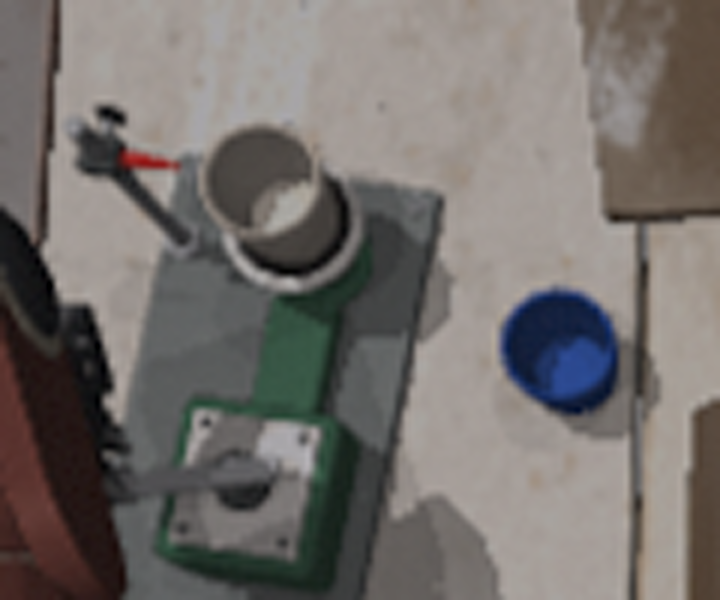

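Run:
```python
from h import *
S=get_image('side');T=get_image('top')
im=np.mean([get_image('side')['image'].astype(float) for _ in range(4)],axis=0)
g=im.mean(2)
for c in(436,439,442): print(c,[(r,int(g[r,c])) for r in range(159,175)])
for r in(168,172,176): print(r,[(c,int(g[r,c])) for c in list(range(425,435))+list(range(446,457))])
red=im[:,:,0]-im[:,:,1:].mean(2)
print(red[158:170,446:464].astype(int))
tm=np.mean([get_image('top')['image'].astype(float) for _ in range(4)],axis=0)
red=tm[:,:,0]-tm[:,:,1:].mean(2)
print(red[127:137,186:206].astype(int))
```

```text
436 [(159, 115), (160, 112), (161, 110), (162, 121), (163, 135), (164, 127), (165, 108), (166, 100), (167, 98), (168, 99), (169, 99), (170, 97), (171, 96), (172, 94), (173, 94), (174, 94)]
439 [(159, 117), (160, 115), (161, 113), (162, 122), (163, 134), (164, 126), (165, 107), (166, 98), (167, 98), (168, 99), (169, 101), (170, 103), (171, 102), (172, 99), (173, 98), (174, 99)]
442 [(159, 118), (160, 117), (161, 115), (162, 116), (163, 123), (164, 120), (165, 107), (166, 96), (167, 94), (168, 96), (169, 98), (170, 104), (171, 103), (172, 101), (173, 99), (174, 100)]
168 [(425, 112), (426, 113), (427, 113), (428, 108), (429, 93), (430, 85), (431, 91), (432, 97), (433, 99), (434, 99), (446, 87), (447, 85), (448, 79), (449, 79), (450, 89), (451, 107), (452, 114), (453, 113), (454, 112), (455, 112), (456, 112)]
172 [(425, 114), (426, 115), (427, 113), (428, 105), (429, 87), (430, 77), (431, 80), (432, 83), (433, 87), (434, 88), (446, 103), (447, 103), (448, 103), (449, 103), (450, 102), (451, 108), (452, 120), (453, 126), (454, 127), (455, 126), (456, 127)]
176 [(425, 115), (426, 115), (4
[... 1266 characters left out ...]
   2   1
    7  11]
 [  0   0  -2  -3  14  12  10   6   7   9  10   9   9  10   5   4   1   2
    9  12]
 [  0  -1  -3   5  63  67  66  50  39  18  10   6   6   8   2   0   0   3
   11  11]
 [  0   0  -3  20  75 113 123 122 110  76  68  51  27  11   0  -2  -1   3
   11   9]
 [  0  -2  -2  13  49  77  86  98 108 108 112 104  72  61  10  -3  -2   6
    9   8]
 [ -2  -1  -2   0   7  14  16  21  23  20  20  23  27  29   4  -2  -2  10
    9   6]
 [  5   5   2   0  -2  -3   1   9  12   9   7   7   6   1  -3  -1  -1  12
   10   6]
 [  8   9   8   4   0   0  -1   6  13  11  10   9   5   0  -2  -1  -2  12
    9   6]
 [ 10  10  10   9   4   0   0   0   8  11  10   8   4   0  -2  -2  -3  12
   10   6]]
```

Run:
```python
from h import *
S=get_image('side')
g0=cv2.imread('pics/side0.png').mean(2)
im=np.mean([get_image('side')['image'].astype(float) for _ in range(6)],axis=0); g=im.mean(2)
for c in(436,438,440): print(c,[(r,int(g0[r,c])) for r in range(168,180)])
print('post'); print(g[143:153,458:468].astype(int))
yaw=np.radians(YAW);ex=np.array([np.cos(yaw),np.sin(yaw)]);ey=np.array([-ex[1],ex[0]]);c=AX+.15*ex
th=np.linspace(0,2*np.pi,361)
for z in(.136,.165):
  q=proj(S,[np.r_[c+.033*np.array([np.cos(t),np.sin(t)]),z] for t in th]); 
  for col in(436,439,442):
    m=np.abs(q[:,0]-col)<.4; print(z,col,q[m,1].min().round(2),q[m,1].max().round(2))
print(proj(S,[np.r_[c+.085*ey,.21],np.r_[c+.085*ey,.165],np.r_[c+.042*ey,.165]]))
# platform front rim profile
for col in (430,433,436,440): print(col,[(r,int(g[r,col])) for r in range(188,202)])
for z in(.091,): 
  q=proj(S,[np.r_[c+.04*np.array([np.cos(t),np.sin(t)]),z] for t in th]);
  for col in (430,433,436,440):
    m=np.abs(q[:,0]-col)<.4; print(col,q[m,1].max().round(2))
```

```text
436 [(168, 123), (169, 118), (170, 112), (171, 120), (172, 134), (173, 127), (174, 106), (175, 99), (176, 100), (177, 99), (178, 101), (179, 101)]
438 [(168, 126), (169, 122), (170, 116), (171, 119), (172, 129), (173, 122), (174, 104), (175, 98), (176, 96), (177, 98), (178, 98), (179, 100)]
440 [(168, 126), (169, 124), (170, 117), (171, 110), (172, 116), (173, 121), (174, 108), (175, 97), (176, 94), (177, 96), (178, 94), (179, 97)]
post
[[108 109 107 107 108 106 106 105 105 103]
 [105 105 107 107 107 108 108 107 107 106]
 [ 99 101 104 106 105 107 108 109 108 108]
 [103 102 103 104 106 109 108 106 106 107]
 [109 107 105 105 110 111 106 102 103 105]
 [110 110 107  99  99 101  98 102 103 104]
 [110 110 105  90  82  84  91 102 106 106]
 [108 109 102  84  73  76  88 103 109 109]
 [106 108 102  81  69  73  88 103 111 111]
 [108 108 101  82  71  77  91 105 111 112]]
0.136 436 171.99 179.47
0.136 439 172.15 179.81
0.136 442 172.55 179.91
0.165 436 162.88 169.76
0.165 439 162.94 170.17
0.165 442 163.23 170.36
[[462.51690939 147.52954276]
 [460.38398062 161.93715375]
 [450.13884481 164.2210186 ]]
430 [(188, 69), (189, 65), (190, 59), (191, 50), (192, 60), (193, 75), (194, 82), (195, 80), (196, 83), (197, 84), (198, 85), (199, 80), (200, 69), (201, 52)]
433 [(188, 82), (189, 82), (190, 81), (191, 75), (192, 60), (193, 59), (194, 78), (195, 84), (196, 75), (197, 65), (198, 63), (199, 63), (200, 65), (201, 63)]
436 [(188, 88), (189, 88), (190, 88), (191, 86), (192, 77), (193, 63), (194, 69), (195, 84), (196, 85), (197, 78), (198, 73), (199, 73), (200, 74), (201, 75)]
440 [(188, 91), (189, 90), (190, 90), (191, 90), (192, 82), (193, 65), (194, 75), (195, 98), (196, 101), (197, 87), (198, 81), (199, 79), (200, 76), (201, 72)]
430 193.86
433 194.58
436 195.04
440 195.29
```

Call:
move_arm --pt "0 0 0 -6 1.4" --pt "0 0 0 -11.6 1.4" --pt "0 0 0 -11.6 1.4"

```text
t: 12.58
tool_pos: [0.5276, 0.3064, 0.1701]
tool_rot: [-2.076, -2.357, 0.001]
contact_force: [0.3, 4.7, -4.5]
opening: 0.0173
```

Call:
move_arm --pt "-0.82 0 0.07 0 1.4" --pt "-1.61 0 0.28 0 1.4" --pt "-2.35 0 0.63 0 1.4" --pt "-3.02 0 1.1 0 1.4" --pt "-3.02 0 1.1 0 1.4"

```text
t: 13.2
tool_pos: [0.5331, 0.2752, 0.1607]
tool_rot: [2.075, 2.356, -0.0]
contact_force: [-0.0, -2.6, 4.0]
opening: 0.0167
```

Run:
```python
from h import *
p,R=cur(); print(p,yaw_of(R),sensors.get_obs()['contact_force']); snap(11)
```

```text
[0.53307639 0.27516618 0.1607334 ] 7.262260224404769 [-0.03574002 -2.58745622  3.99315835]
```

View pics/side11.png

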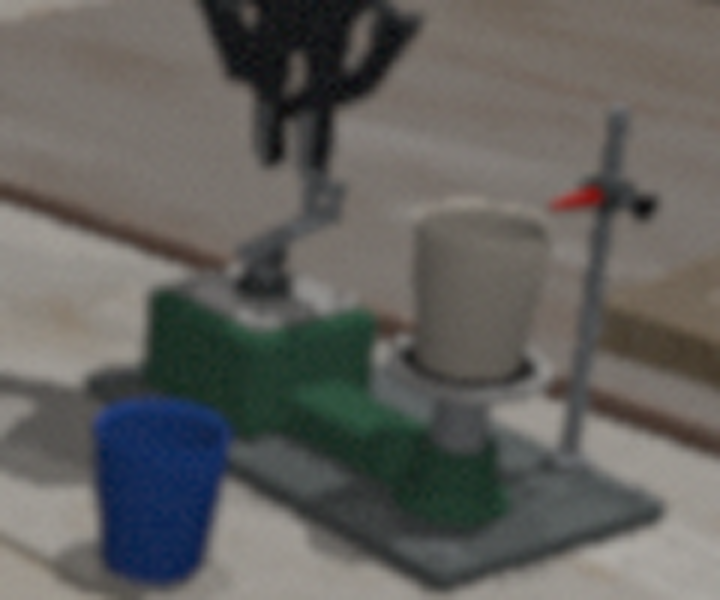

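Call:
move_arm --pt "-0.58 0 0.58 0 1.4" --pt "-1.05 0 1.25 0 1.4" --pt "-1.4 0 2.0 0 1.4" --pt "-1.6 0 2.8 0 1.4" --pt "-1.68 0 3.5 0 1.4"

```text
t: 13.92
tool_pos: [0.5367, 0.2559, 0.1268]
tool_rot: [2.069, 2.352, -0.005]
contact_force: [2.7, -17.0, 10.4]
opening: 0.0167
```

Call:
move_arm --pt "0 0 0.1 0 1.4" --pt "0 0 0.2 0 1.4"

```text
t: 14.18
tool_pos: [0.5368, 0.2557, 0.1246]
tool_rot: [2.07, 2.351, -0.006]
contact_force: [2.4, -13.9, 7.5]
opening: 0.0164
```

Run:
```python
from h import *
p,R=cur(); print(p,yaw_of(R),sensors.get_obs()['contact_force']); snap(12)
```

```text
[0.53678115 0.25566407 0.12461123] 7.298804462203665 [  2.37905578 -13.86462927   7.52668281]
```

View pics/side12.png

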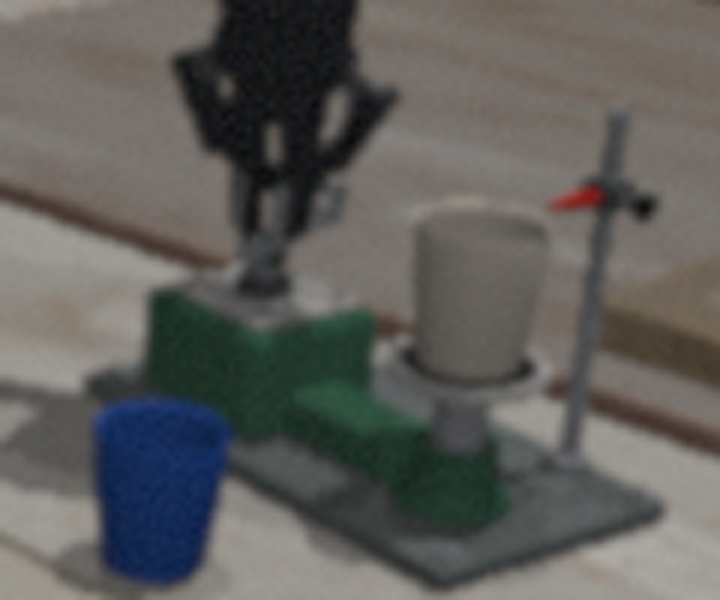

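Call:
move_arm --pt "0.3 0 0.15 0 1.4" --pt "0.3 0 0.3 0 1.4" --pt "0.3 0 0.3 0 1.4"

```text
t: 14.65
tool_pos: [0.5369, 0.2563, 0.1223]
tool_rot: [2.067, 2.349, -0.012]
contact_force: [1.0, -25.0, 12.0]
opening: 0.0168
```

Call:
move_arm --pt "0 0 0 0 2.2" --pt "0 0 0 0 3.2" --pt "0 0 0 0 4" --pt "0 0 0 0 4"

```text
t: 15.15
tool_pos: [0.5333, 0.2629, 0.119]
tool_rot: [-2.074, -2.359, 0.002]
contact_force: [-0.2, 0.4, 0.0]
opening: 0.04
```

Call:
move_arm --pt "0 0 -2 0 4" --pt "0 0 -5 0 4" --pt "0 0 -5 0 4"

```text
t: 15.52
tool_pos: [0.5362, 0.2638, 0.1746]
tool_rot: [2.072, 2.356, 0.011]
contact_force: [0.3, -0.8, 1.0]
opening: 0.0397
```

Run:
```python
from h import *
p,R=cur(); print(p,yaw_of(R),sensors.get_obs()['contact_force']); snap(13)
```

```text
[0.53620066 0.26378249 0.17458656] 7.352477411554188 [ 0.25177918 -0.77090943  1.00446851]
```

View pics/side13.png

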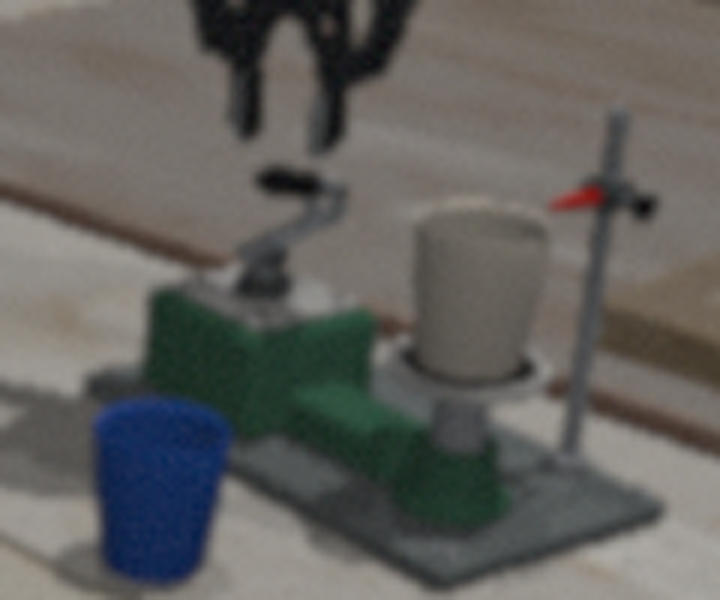

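Call:
move_arm --pt "0 -0.3 -3 0 4" --pt "0 -0.3 -5 0 2" --pt "0 -0.3 -5 0 0" --pt "0 -0.3 -5 0 0" --pt "0 -0.3 -5 0 0"

```text
t: 16.25
tool_pos: [0.5303, 0.2622, 0.2182]
tool_rot: [-2.074, -2.358, 0.004]
contact_force: [1.3, -0.0, -0.0]
opening: 0.0003
```

Run:
```python
from h import *
p,R=cur(); print(p,yaw_of(R),sensors.get_obs()['opening']); snap(14)
rows(p,R,[((.5334,.2618,z),7.4) for z in(.20,.185,.17,.16,.151)],0)
```

```text
[0.53034503 0.26220491 0.21819094] 7.338289362513721 0.0003356870140907164
[-0.08, 0.3, 1.82, -0.1, 0]
[-0.08, 0.31, 3.32, -0.1, 0]
[-0.08, 0.31, 4.82, -0.1, 0]
[-0.08, 0.31, 5.82, -0.1, 0]
[-0.08, 0.31, 6.72, -0.1, 0]
```

View pics/side14.png

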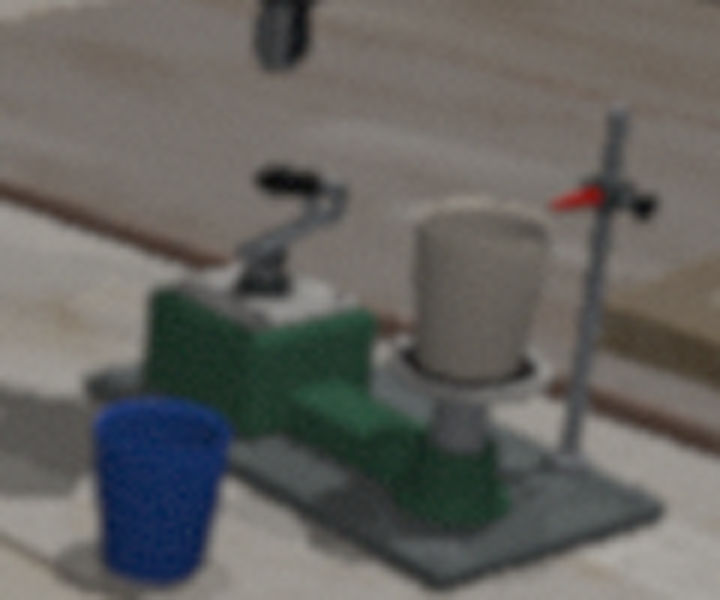

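Call:
move_arm --pt "-0.1 0.3 1.8 0 0" --pt "-0.1 0.3 3.3 0 0" --pt "-0.1 0.3 4.3 0 0" --pt "-0.1 0.3 5.0 0 0" --pt "-0.1 0.3 5.6 0 0"

```text
t: 16.98
tool_pos: [0.5343, 0.2618, 0.1636]
tool_rot: [2.074, 2.359, 0.0]
contact_force: [-1.6, 0.0, 1.4]
opening: 0.0001
```

Call:
move_arm --pt "0 0 0.4 0 0" --pt "0 0 0.8 0 0" --pt "0 0 1.1 0 0" --pt "0 0 1.2 0 0" --pt "0 0 1.2 0 0"

```text
t: 17.6
tool_pos: [0.534, 0.2619, 0.1517]
tool_rot: [-2.075, -2.359, -0.0]
contact_force: [1.0, -0.8, -0.4]
opening: 0.0002
```

Run:
```python
from h import *
p,R=cur(); print(p,yaw_of(R),sensors.get_obs()['contact_force']); snap(15)
```

```text
[0.5340403  0.26190904 0.15173071] 7.336817369039373 [ 0.97324687 -0.82568994 -0.41559638]
```

View pics/side15.png

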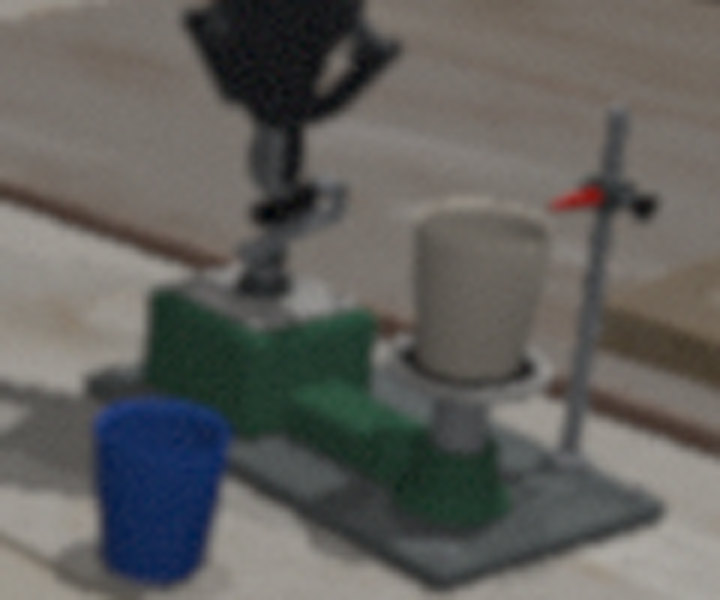

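Call:
move_arm --pt "0 0 0.3 0 0" --pt "0 0 0.5 0 0" --pt "0 0 0.5 0 0"

```text
t: 18.08
tool_pos: [0.5363, 0.2622, 0.15]
tool_rot: [2.072, 2.356, 0.007]
contact_force: [0.9, -1.9, 7.5]
opening: -0.0003
```

Call:
move_arm --pt "0 0 0.3 0 0" --pt "0 0 0.5 0 0" --pt "0 0 0.5 0 0"

```text
t: 18.45
tool_pos: [0.5387, 0.2625, 0.1489]
tool_rot: [2.07, 2.353, 0.015]
contact_force: [0.2, -3.1, 18.3]
opening: 0.0003
```

Run:
```python
from h import *
p,R=cur(); print(p,yaw_of(R),sensors.get_obs()['contact_force']); snap(16)
```

```text
[0.53867696 0.26252112 0.14887841] 7.332940709186293 [ 0.19167894 -3.1309373  18.2832631 ]
```

View pics/side16.png

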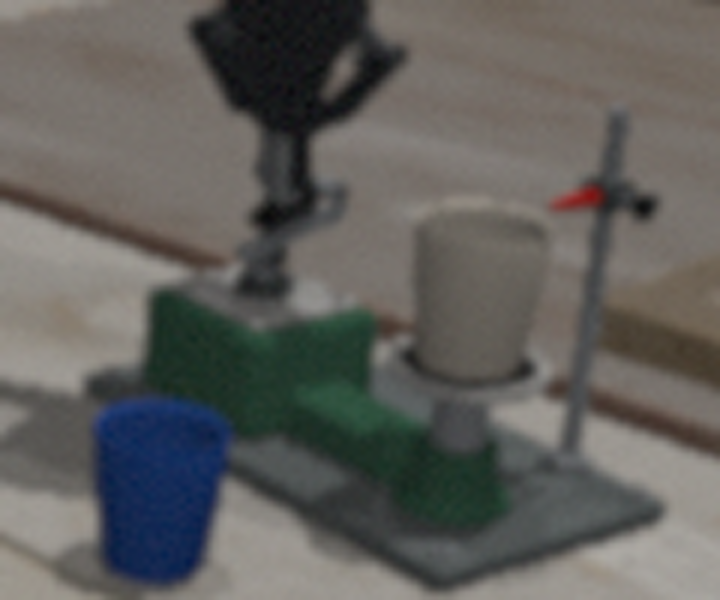

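Call:
move_arm --pt "0 0 -1 0 0" --pt "0 0 -5 0 0" --pt "0 0 -10 0 0" --pt "0 0 -15 0 0" --pt "0 0 -15 0 0"

```text
t: 19.18
tool_pos: [0.5361, 0.2627, 0.2977]
tool_rot: [2.071, 2.356, 0.014]
contact_force: [0.6, 0.3, -1.3]
opening: 0.0004
```

Run:
```python
from h import *
p,R=cur(); print(p,yaw_of(R),sensors.get_obs()['contact_force']); snap(17); zoom(3,AX,YAW,.165,.165)
```

```text
[0.53607318 0.26265529 0.29772544] 7.346577589857773 [ 0.61845836  0.31382431 -1.32791572]
```

View pics/side17.png

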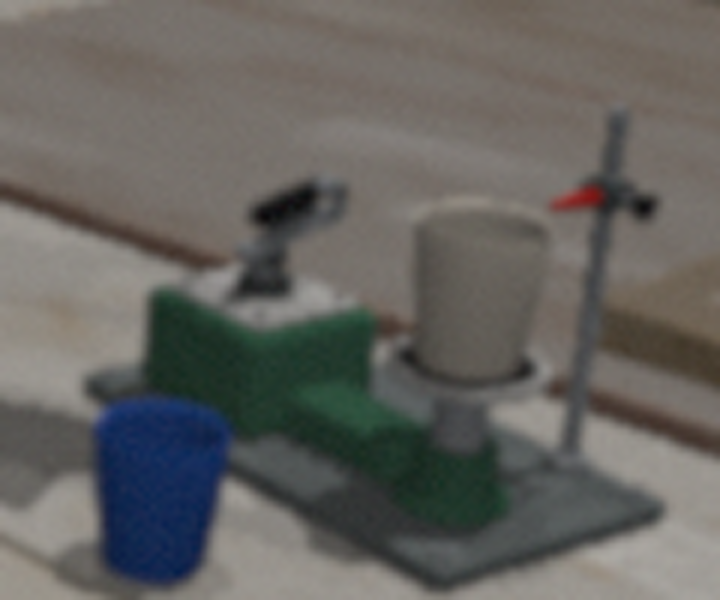

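View pics/z3.png

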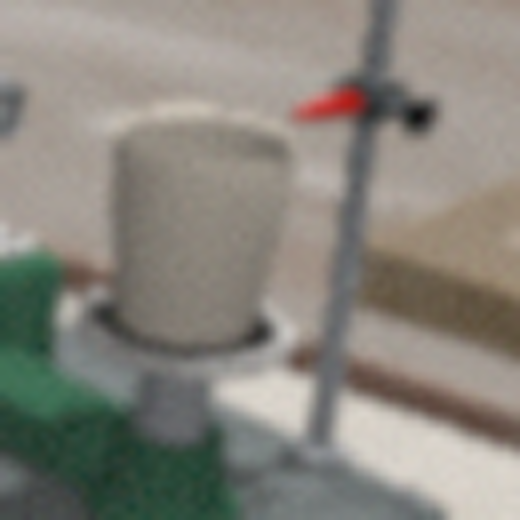

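View pics/top17.png

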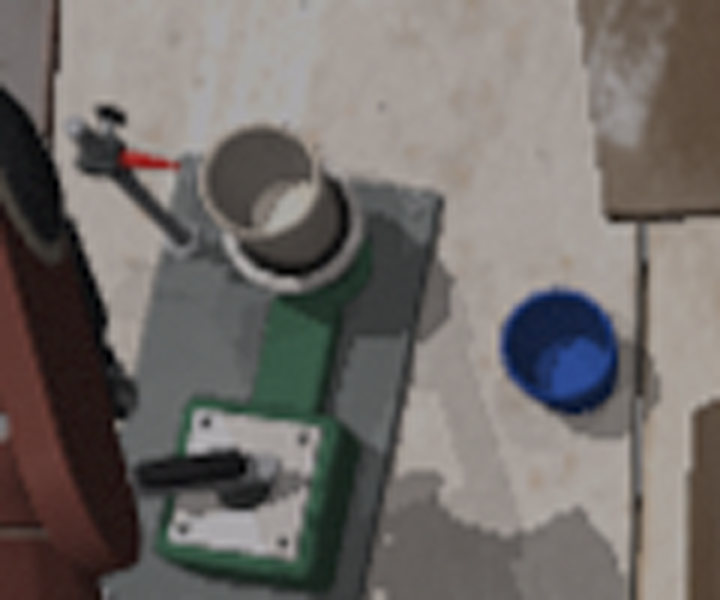

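Run:
```python
from h import *
d=get_image('side'); dt=get_image('top')
im=np.mean([get_image('side')['image'].astype(float) for _ in range(4)],axis=0).mean(2)
m=(im[157:170,399:416]<55); 
print(im[157:170,399:416].astype(int))
w=lambda X:((proj(d,X)-[360,130]+.5)*6-.5).round()
for C in (AX,np.array([.536,.250])):
  for a in (95,97.4,100):
    u=np.array([np.cos(np.radians(a)),np.sin(np.radians(a))])
    for f in (0,.1,.17,.3):
      H=lambda s:np.r_[C+u*(.06-s*np.cos(f)),.125+s*np.sin(f)]
      A=proj(d,[H(.073),H(.016)]); print(C,a,f,A.round(1).tolist(),'slope',((A[1,1]-A[0,1])/(A[1,0]-A[0,0])).round(3))
```

```text
[[112 112 114 112 113 112 113 112 112 113 112 113 114 112 113 113 113]
 [111 112 111 113 113 112 113 113 113 112 113 112 111 111 112 113 115]
 [112 112 113 113 114 114 113 113 113 111 106 103  99  99 106 114 114]
 [113 113 114 114 114 114 113 110 105 100  86  77  70  79  97 106 101]
 [113 113 114 113 114 110 105  93  83  73  57  42  39  53  76  86  83]
 [113 114 113 109 104  94  80  67  50  40  30  21  21  40  65  80  74]
 [113 112 107  96  80  66  49  37  27  22  17  18  20  52  82  92  78]
 [113 109  93  70  50  37  25  18  15  18  20  24  35  62  89  94  82]
 [113 104  80  47  25  18  18  16  17  24  31  42  52  67  83  83  76]
 [112 104  81  47  29  16  17  21  32  42  47  58  67  77  83  80  79]
 [112 108  95  73  55  40  35  40  48  54  62  70  80  87  89  91  96]
 [111 111 106  94  79  62  52  55  60  65  71  80  89  97 100 104 107]
 [111 113 108  97  81  70  64  63  69  76  85  94 103 106 110 111 112]]
[0.5362 0.2558] 95 0 [[401.9, 165.8], [412.0, 161.9]] slope -0.384
[0.5362 0.2558] 95 0.1 [[402.1, 163.6], [412.0, 161.4]] slope -0.22
[0.5362 0.2558] 95 0.17 [[402.4, 162.1], 
[... 761 characters left out ...]
.9, 161.8]] slope -0.22
[0.536 0.25 ] 95 0.17 [[401.2, 162.4], [410.9, 161.5]] slope -0.101
[0.536 0.25 ] 95 0.3 [[401.8, 159.6], [411.1, 160.8]] slope 0.139
[0.536 0.25 ] 97.4 0 [[400.8, 166.2], [410.3, 162.1]] slope -0.426
[0.536 0.25 ] 97.4 0.1 [[401.1, 164.0], [410.4, 161.7]] slope -0.252
[0.536 0.25 ] 97.4 0.17 [[401.3, 162.5], [410.4, 161.3]] slope -0.125
[0.536 0.25 ] 97.4 0.3 [[401.9, 159.6], [410.6, 160.7]] slope 0.13
[0.536 0.25 ] 100 0 [[401.0, 166.2], [409.8, 162.0]] slope -0.478
[0.536 0.25 ] 100 0.1 [[401.2, 164.0], [409.9, 161.5]] slope -0.292
[0.536 0.25 ] 100 0.17 [[401.4, 162.5], [409.9, 161.2]] slope -0.155
[0.536 0.25 ] 100 0.3 [[402.0, 159.6], [410.0, 160.6]] slope 0.121
```

Run:
```python
from station import order
print(order.finish_job())
```

```text
the job is handed in; nothing more can be done
None
```

I swung the handle upright, cranked about 528° clockwise and folded the handle back down. I then lifted the arm clear and handed the job in at about 19 s. No verdict came back.

- **Rim height:** the cup rim rose about 29 mm, to about 165 mm above the table. The side camera puts the pointer tip at about 165 mm too. I expect them level to within about 2 mm, because reference points on the stand disagreed by roughly half a pixel (1.6 mm).
- **Handle:** my first attempt to fold it failed. It slipped out of the fingers and stayed part way up. I pushed it down with closed fingers until it reached its stop, at about 18 N. In the last side picture its slope (-0.42) matches a fully folded handle (-0.43).
- **Cup and bystanders:** the cup stood upright on the platform. The pointer and the blue cup looked unmoved. I never went near the beaker, bowl, stamp, tiles or cutter, so I did not check them again at the end.
- **Calibration mismatch:** the crank centre came out 5–7 mm off in y between the first image fit and the feel of the cranking motion. I followed the forces while cranking, and sideways forces on the handle stayed under about 12 N.

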